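Clamp a water meter under the hold-down clamp

TASK

Clamp the water meter for work: push the raised free jaw of the hold-down clamp gently down its bar until its foot lands on the meter and the jaw tips and binds on the bar, and only then screw the wooden T-handle clockwise until the meter is held firmly, about 60 N at the foot, without crushing it. Leave the meter where it stands, leave the other things on the bench alone, and let go at the end.

Things in the scene. Friction and masses are not known exactly. Their poses are not given: they have to be found in the camera images.
- clamp: Hold-down clamp, bolted to the bench: grey base plate 260 (x) x 150 x 20 mm. Origin: centre of its underside, z up. A flat steel bar (20 mm in x, 12 in y, top 200 mm above the bench) stands at x = +45 mm, y = 0. The dark free jaw rides on it; its arm (22 mm wide) reaches 85 mm towards -x, to the screw axis at x = -40, y = 0, over the meter.
- jaw_slide (a joint): How far (m) the free jaw is slid down the bar; 0 = top, at most 0.060. Rubbing holds the jaw (about 0.65 kg in all) where it is left; 3 to 5 N more pushes it down. The foot meets the meter at about 0.035 - 0.0024 x screw; pushed on at the tab, the collar goes some 4 mm farther while the jaw tips.
- jaw_tilt (a joint): Tip (rad) of the free jaw on the bar: 0 level, grows as the collar sinks while the foot is held up. The jaw has 1.25 mm of play on the bar: it stays at 0 until the foot rests on the meter, then tips as the collar is pushed on; at about 0.05 its pins bite on the bar and the push rises steeply. Over 0.03 counts as bound. It stays tipped when let go; screwing tight tips it on to 0.07 to 0.09.
- jaw_tab: Thumb tab on the back of the free jaw's collar, beyond the bar from the screw: steel plate 30 (x) x 32 (y) x 12 mm, the place to push the jaw down with closed fingertips. Origin: centre of its flat top, 35 mm from the bar's axis, 184 mm above the bench at jaw_slide 0. When bound, the bar's top is about 55 mm above it. 11 to 20 N is enough; over 50 N bends it.
- screw (a joint): Turn (rad) of the screw, 0 to 6.2, growing clockwise seen from above (tightening); 2.4 mm down per rad. The handle drives it through a torsion spring (1.5 N m per rad) and lags it a little. Moment to feel about the screw axis with the handle held after a turn: 0.13 to 0.17 N m when free, 0.0024 N m more per N of clamping force, so about 0.28 to 0.3 at 60 N. The screw stays when let go.
- handle_grip (a point): Centre of the wooden T-handle on top of the screw, a bar 62 mm long, 14 mm wide, 22 mm high; x along the bar, z up along the screw axis. 211 mm above the bench with jaw_slide and screw at 0. Under it 24 mm is free down to the jaw's arm with the screw at 0 (2.4 mm less per rad). With the foot on the meter the handle keeps its height while it is turned.
- foot: Round steel pressing foot, 32 mm across, 12 mm high, at the lower end of the screw, carried on a stiff spring in the spindle so that the clamping force builds up gradually. Origin: centre of its flat underside.
- meter: Water meter body, loose, 0.9 kg, standing on the clamp's base plate under the foot: blue round case 76 mm across with a brass cap 72 mm across, 70 mm high in all, two pipe stubs 28 mm thick (33 mm at the ends) along its y, each reaching 75 mm from its axis. Origin: centre of its underside, 20 mm above the bench; z up.
- brass_ring: Loose brass ring, 72 mm across, 24 mm high, a bystander. Origin: centre of its underside.
- tub: Loose blue plastic tub, 80 mm across, 75 mm high, a bystander. Origin: centre of its underside.
- wrench: Loose steel wrench lying on the bench, a bystander. Origin on its underside.
- grease_tin: Loose white tin, 68 mm across, 60 mm high, a bystander. Origin: centre of its underside.

How it is judged:
By the outcome, as a careful person would: the job done as asked, in the order asked, and still so for the second after the job is handed in, with the robot touching nothing.
It also fails if it takes over 67 s, if anything falls off the work surface, if the arm or the gripper's body presses on something with over 40 N, if the wrist force passes 120 N, or if a joint passes its speed limit or range.

ROBOT

A 6-joint arm with a two-finger parallel gripper is mounted at the origin on the work surface. World frame = base frame: x ahead of the robot, y to its left, z up, the work surface at z = 0. Lengths are in m, angles in rad, forces in N, time in s.
With the tool pointing down it reaches from about 0.225 to 0.875 m from the base axis. Payload 3.4 kg.
Tool frame: the origin (TCP) lies on the centre line of the jaws, within the pads' length; the fingertips stand 17 mm ahead of it and the grasp point (between the pads) lies 2 mm behind it; z points along the fingers, y is the line along which they close (so a half turn about z gives the same grasp; the last joint's range is limited). The gripper opens to 85 mm and grips with 20 to 120 N. Pads are 22 mm wide; open, the fingers measure 114 mm over their backs; the gripper's body (76 mm by 85 mm) begins 54 mm behind the grasp point. The pads swing forward as they close: fully open they stand 13 mm farther back than shut.
Start: joints at [1.155, 0.276, 1.505, -0, 1.361, -0.121], TCP at [0.167, 0.55, 0.248] pointing down, gripper open.
Joint ranges: [-2.89, 2.89], [-0.75, 2.08], [0.22, 2.7], [-1.18, 4.32], [0.11, 2.71], [-2.7, 2.7]. Speed limits (rad/s): [2.57, 2.57, 3.14, 3.14, 3.14, 3.14].

INTERFACE

Orientations are given as a unit quaternion [w, x, y, z].
In Python, from rig import manip gives the robot as it stands.
- The arm moves only by the tool move_arm, never from a script. Its argument "steps" is one flat list of numbers, 7 for each row, row after row: the turn, a rotation vector about the world's x, y, z normalised to -1 to 1, where 1 is 360 degrees, then the shift along the world's x, y, z normalised to -1 to 1, where 1 is 1 m, then the opening, from -1 (shut) to 1 (fully open). A call has exactly 10 rows; each row is the pose to reach, as a shift and turn from the pose commanded when the call began, turning the shorter way round; what a row does not reach only later rows make up. A row lasts 1/10 s, in which the tool goes at most 50 mm and 8.59 degrees, less where a joint would pass 70% of its speed; a pose out of reach is approached as far as the arm can. A call with a number of a shift or a turn outside -1 to 1 is refused whole. A call with a gripper value outside its range is refused whole. The fingers move at their own pace and stop on an object; "squeeze" is the grip in N (left out, the last holds). Time passes only in rows, so rows that repeat a pose let the fingers close, or fill a call up. It gives the time, the measured TCP pose, the force, the opening and the grip force at its end, in the units of the state.
- manip.get_state(): the state, without advancing time (a new reading comes with each control period).
- manip.get_image(name): name is "scene" or "top"; returns a dict with "pixels" (480x640x3 uint8, blue, green, red), "fx", "fy", "cx", "cy" (pixels), "D" ([k1, k2, p1, p2, k3] as OpenCV has them; the pictures are not rectified), "R" (3x3) and "t" (3): a world point X has camera coordinates R X + t. Camera axes: x right, y down, z forward; pixel columns grow to the right and rows downward; lengths in m; the calibration is good to about 2 mm. A picture is of the moment at which its call begins. There is no depth.
- manip.sign_off(): hands the job in; it is judged then, once.
The state is a dict: "clock": time; "qpos": joint angles; "qd": joint speeds; "effort": joint torques, N m; "position": TCP position; "ee_rot": TCP orientation; "contact_force": force on the tool from outside, world axes, zero at the start; "moment": the same for the moment, N m; "width": finger opening in m; "gripper_force": force on a finger pad.
Only numpy, scipy, OpenCV 4.12 (cv2) and the standard library are available. Lean on these libraries where they do the work, as an engineer would, in place of code of your own. Each camera call takes 0.05 s, during which the arm holds its last target. There are 200 camera calls.

## Working session

There is one attempt and no reset: what is moved stays moved. The work goes in short steps, Python scripts to look and compute and a tool call to move; the robot and the scene stay as the last step left them, time stands still between calls to the robot, and variables do not carry over. Pictures are saved under pics/ and viewed, at most 10 in all, crops included, and the job is handed in when it is done.

Besides the shell and the picture viewer there is one more tool, called by a JSON object that holds its "op" and its "data", one argument or row to a line. move_arm: Moves the arm, as the interface text tells. Scaled input: -1 to 1 covers 1 m each way for a shift and 360 degrees each way for a turn. Its arguments: {"type":"object","properties":{"steps":{"type":"array"},"squeeze":{"type":"number"}},"required":["steps"]}

```bash
mkdir -p pics; ls; python3 - <<'E'
from rig import manip
import cv2
s=manip.get_state();print(s)
for n in("scene","top"):
    i=manip.get_image(n);cv2.imwrite(f"pics/{n}0.png",i["pixels"])
    print(n,i["fx"],i["fy"],i["cx"],i["cy"],i["D"],i["R"],i["t"])
E
```

```text
pics
{'clock': 0.0, 'qpos': array([ 1.15499615e+00,  2.76578520e-01,  1.50616023e+00,  1.78657172e-05,
        1.36074612e+00, -1.21006925e-01]), 'qd': array([ 0.00134835, -0.00084854,  0.00104067, -0.00043195, -0.00133105,
        0.0007479 ]), 'effort': array([ 1.18800135e-04, -4.16754985e+01, -2.45805216e+01, -3.53225705e-04,
        1.11157107e-02, -1.24361219e-05]), 'position': array([0.16684992, 0.54970823, 0.24743832]), 'ee_rot': array([-2.59323244e-04,  1.46865272e-01,  9.89156053e-01, -9.09918502e-04]), 'contact_force': array([-0.90780042, -0.54832822, -0.67291288]), 'moment': array([-0.02518679,  0.04449873,  0.00802932]), 'gripper_force': 0.0, 'width': 0.08520157343388056}
scene 616.5217461530694 616.5217461530694 313.7071341408012 240.62589783674176 [-0.2079451  0.         0.         0.         0.       ] [[-0.72615898  0.68744411 -0.01066469]
 [ 0.5723345   0.59582633 -0.56340413]
 [-0.38095454 -0.41522474 -0.82611262]] [ 0.44736168 -0.22832242  1.65398411]
top 531.4703495906082 531.4703495906082 325.9098027824305 242.22383606846824 [-0.05495209  0.          0.          0.          0.        ] [[ 0.00475159 -0.99996772  0.00647951]
 [-0.99403157 -0.00542939 -0.10895756]
 [ 0.10898923 -0.00592312 -0.99402528]] [-0.01694055  0.57541241  1.21748695]
```

View pics/scene0.png

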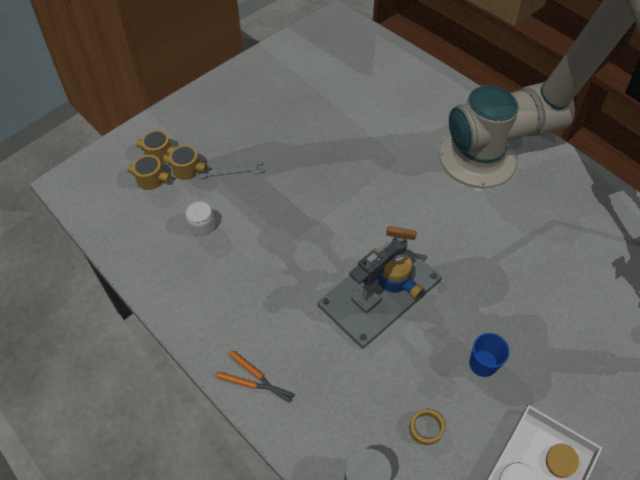

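View pics/top0.png

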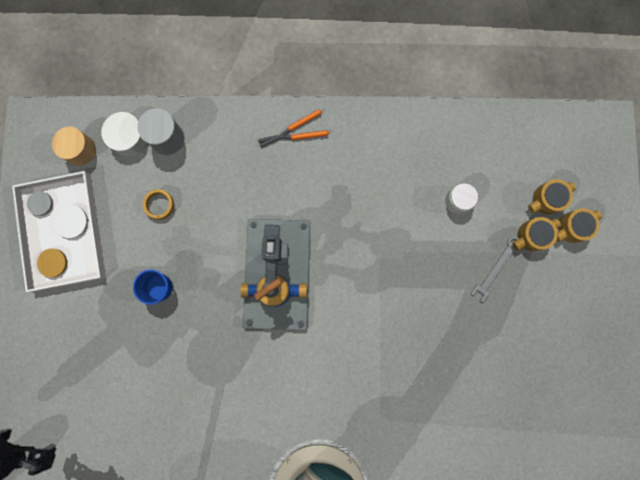

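The scene view has the clamp near (380,285) with the handle at (401,233). The top view has the plate spanning about (244..310, 219..331), the handle at (269,290) and the bar and tab around (271,243). I'll measure these points next.

```bash
cat > h.py <<'E'
from rig import manip
import cv2,numpy as np
def ray(i,p):
    K=np.array([[i["fx"],0,i["cx"]],[0,i["fy"],i["cy"]],[0,0,1]])
    u=cv2.undistortPoints(np.array([[p]],float),K,np.array(i["D"],float))[0,0]
    R=np.array(i["R"]);return -R.T@np.array(i["t"]),R.T@np.array([u[0],u[1],1.])
def plane(i,p,z):
    o,d=ray(i,p);return o+d*(z-o[2])/d[2]
def two(i,p,j,q):
    a,d=ray(i,p);b,e=ray(j,q);s=np.linalg.lstsq(np.c_[d,-e],b-a,rcond=None)[0]
    P,Q=a+d*s[0],b+e*s[1];return (P+Q)/2,np.linalg.norm(P-Q)
def proj(i,X):
    K=np.array([[i["fx"],0,i["cx"]],[0,i["fy"],i["cy"]],[0,0,1]]);R=np.array(i["R"])
    return cv2.projectPoints(np.array([X],float),cv2.Rodrigues(R)[0],np.array(i["t"]),K,np.array(i["D"],float))[0].ravel()
E
python3 - <<'E'
from h import *
T=manip.get_image("top");S=manip.get_image("scene")
def crop(im,x0,y0,w,h,f): return cv2.resize(im["pixels"][y0:y0+h,x0:x0+w],None,fx=f,fy=f,interpolation=cv2.INTER_CUBIC)
cv2.imwrite("pics/c.png",np.hstack([crop(T,232,205,90,135,4.4),crop(S,310,215,135,135,4.4)[:, :435]]))
# handle: brown-orange, hsv
c={}
for n,i,box in(("T",T,(250,270,290,305)),("S",S,(380,222,420,243))):
    h=cv2.cvtColor(i["pixels"],cv2.COLOR_BGR2HSV);x0,y0,x1,y1=box
    m=np.zeros(h.shape[:2],np.uint8);m[y0:y1,x0:x1]=cv2.inRange(h,(5,110,60),(14,255,255))[y0:y1,x0:x1]
    k=max(cv2.findContours(m,0,1)[0],key=cv2.contourArea);r=cv2.minAreaRect(k);print(n,r,cv2.contourArea(k));c[n]=r
    b=cv2.boxPoints(r);print(b.round(1).tolist())
    c[n]=r[0]
    print([plane(i,p,.22).round(4).tolist() for p in b])
print("handle",two(T,c["T"],S,c["S"]),plane(T,c["T"],.215))
h=cv2.cvtColor(T["pixels"],cv2.COLOR_BGR2HSV)
print("hsv plate",h[320,260],"bench",h[350,260])
for p in((244,219),(310,219),(310,331),(244,331)):print(plane(T,p,.02).round(4))
E
```

```text
T ((267.3644714355469, 288.99462890625), (7.457359313964844, 30.592121124267578), 53.61564636230469) 158.5
[[252.8000030517578, 295.1000061035156], [277.5, 276.8999938964844], [281.8999938964844, 282.8999938964844], [257.29998779296875, 301.1000061035156]]
[[0.4491, 0.1308, 0.22], [0.4852, 0.0827, 0.22], [0.4734, 0.0738, 0.22], [0.4374, 0.1219, 0.22]]
S ((400.8648681640625, 232.81082153320312), (28.605422973632812, 8.877545356750488), 9.462322235107422) 205.5
[[386.0, 234.8000030517578], [387.5, 226.10000610351562], [415.70001220703125, 230.8000030517578], [414.20001220703125, 239.5]]
[[0.4988, 0.0924, 0.22], [0.4806, 0.0797, 0.22], [0.4475, 0.1277, 0.22], [0.466, 0.1399, 0.22]]
handle (array([0.46213064, 0.10352439, 0.20223959]), np.float64(0.0015711725699925198)) [0.46137421 0.10282021 0.215     ]
hsv plate [ 86  16 124] bench [ 51  12 155]
[0.6314 0.1815 0.02  ]
[0.6322 0.0241 0.02  ]
[0.3683 0.022  0.02  ]
[0.3673 0.1761 0.02  ]
```

View pics/c.png

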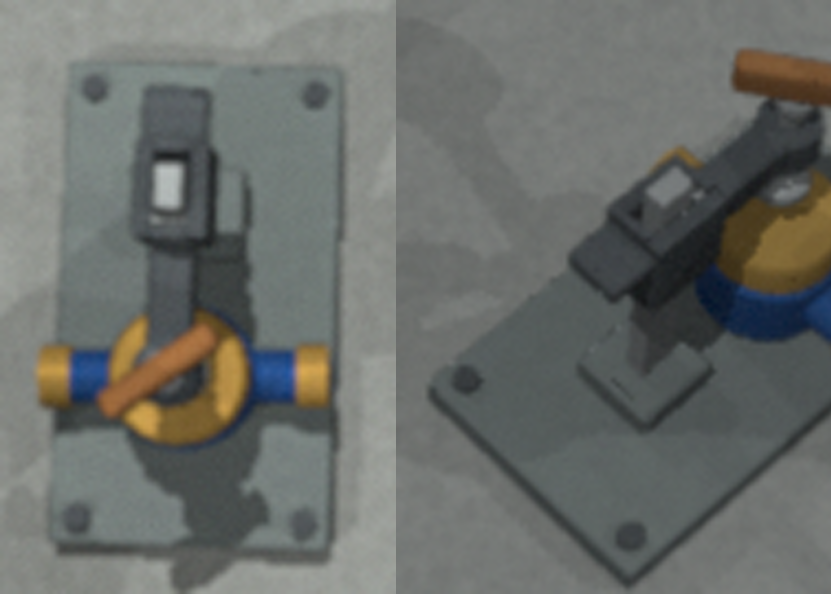

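In the crop, the bar top is at top-view pixel (270,246.8) and scene pixel (372,257). The tab's outer edge is at top-view row 225, and the bolt heads are clear.

```bash
python3 - <<'E'
from h import *
T=manip.get_image("top");S=manip.get_image("scene")
t=lambda x,y:(232+x/4.4-.4,205+y/4.4-.4)
s=lambda x,y:(310+(x-396)/4.4-.4,215+y/4.4-.4)
print("bar",two(T,t(167,184),S,s(670,185)),plane(T,t(167,184),.2),plane(S,s(670,185),.2))
B=[plane(T,t(*p),.022) for p in((95,89),(316,95),(302,524),(77,519))]
C=[plane(T,t(*p),.02) for p in((68,63),(342,66),(331,549),(53,543))]
for Q in(B,C):
    c=np.mean(Q,0);d=(Q[0]+Q[1]-Q[2]-Q[3])[:2];yaw=np.arctan2(d[1],d[0])
    e=(Q[0]+Q[3]-Q[1]-Q[2])[:2]
    print(c,yaw,np.arctan2(-e[0],e[1]),np.linalg.norm(d)/2,np.linalg.norm(e)/2)
    u=np.array([np.cos(yaw),np.sin(yaw)])
    print("bar",c[:2]+.045*u,"tab",c[:2]+.08*u,"screw",c[:2]-.04*u)
print("tab edge pts z.184",[plane(T,t(*p),.184).round(4).tolist() for p in((147,88),(210,90))])
print("tab edge S",[plane(S,s(*p),.184).round(4).tolist() for p in((572,258),(614,290))])
print("handle ends z.222", [plane(T,t(*p),.222).round(4).tolist() for p in((108,407),(210,333))])
E
```

```text
bar (array([0.54775927, 0.10117795, 0.20100288]), np.float64(0.00010005044577601362)) [0.54782931 0.10131782 0.2       ] [0.54727318 0.10074054 0.2       ]
[0.50097886 0.10191695 0.022     ] -0.022996140358442618 -0.01898653340169529 0.22984698871840184 0.11941177637220085
bar [0.54596696 0.10088222] tab [0.58095771 0.10007742] screw [0.46098944 0.10283672]
[0.50214917 0.10159998 0.02      ] -0.012801523917112312 -0.010492055848979293 0.2581101862374595 0.14803173853213578
bar [0.54714549 0.10102393] tab [0.58214262 0.10057588] screw [0.46215245 0.10211203]
tab edge pts z.184 [[0.5948, 0.1131, 0.184], [0.594, 0.0834, 0.184]]
tab edge S [[0.6, 0.0907, 0.184], [0.5983, 0.1158, 0.184]]
handle ends z.222 [[0.4452, 0.1239, 0.222], [0.4785, 0.0787, 0.222]]
```

{"op": "move_arm", "data": {
  "steps": [0, 0, 0.0444, 0.415, -0.45, 0.03, -1, 0, 0, 0.0444, 0.415, -0.45, 0.03, -1, 0, 0, 0.0444, 0.415, -0.45, 0.03, -1, 0, 0, 0.0444, 0.415, -0.45, 0.03, -1, 0, 0, 0.0444, 0.415, -0.45, 0.03, -1, 0, 0, 0.0444, 0.415, -0.45, 0.03, -1, 0, 0, 0.0444, 0.415, -0.45, 0.03, -1, 0, 0, 0.0444, 0.415, -0.45, 0.03, -1, 0, 0, 0.0444, 0.415, -0.45, 0.03, -1, 0, 0, 0.0444, 0.415, -0.45, 0.03, -1],
  "squeeze": 60
}}

```text
clock: 1.3
position: [0.5038, 0.1846, 0.2729]
ee_rot: [0.0, 0.008, 1.0, 0.0]
contact_force: [0.6, 0.0, 0.1]
width: -0.0001
gripper_force: 0.0
```

{"op": "move_arm", "data": {
  "steps": [0, 0, 0, 0.077, -0.083, 0.005, -1, 0, 0, 0, 0.077, -0.083, 0.005, -1, 0, 0, 0, 0.077, -0.083, 0.005, -1, 0, 0, 0, 0.077, -0.083, 0.005, -1, 0, 0, 0, 0.077, -0.083, -0.03, -1, 0, 0, 0, 0.077, -0.083, -0.03, -1, 0, 0, 0, 0.077, -0.083, -0.05, -1, 0, 0, 0, 0.077, -0.083, -0.05, -1, 0, 0, 0, 0.077, -0.083, -0.05, -1, 0, 0, 0, 0.077, -0.083, -0.05, -1]
}}

```text
clock: 2.3
position: [0.58, 0.104, 0.2242]
ee_rot: [0.001, 0.007, 1.0, 0.0]
contact_force: [-0.6, -0.1, 0.0]
width: -0.0002
gripper_force: 0.0
```

```bash
python3 - <<'E'
from h import *
T=manip.get_image("top");S=manip.get_image("scene")
def crop(im,x0,y0,w,h,f): return cv2.resize(im["pixels"][y0:y0+h,x0:x0+w],None,fx=f,fy=f,interpolation=cv2.INTER_CUBIC)
cv2.imwrite("pics/d.png",np.hstack([crop(T,232,205,90,135,4.4),crop(S,300,180,90,135,4.4)]))
s=manip.get_state();print(s["clock"],s["position"],s["ee_rot"],s["contact_force"],s["moment"])
E
```

```text
2.4 [0.58018276 0.10366817 0.2239439 ] [1.05476391e-03 7.70286970e-03 9.99969762e-01 1.65405652e-04] [-0.47779645 -0.33279263  0.12240389] [-0.03687422 -0.06232961  0.00359742]
```

View pics/d.png

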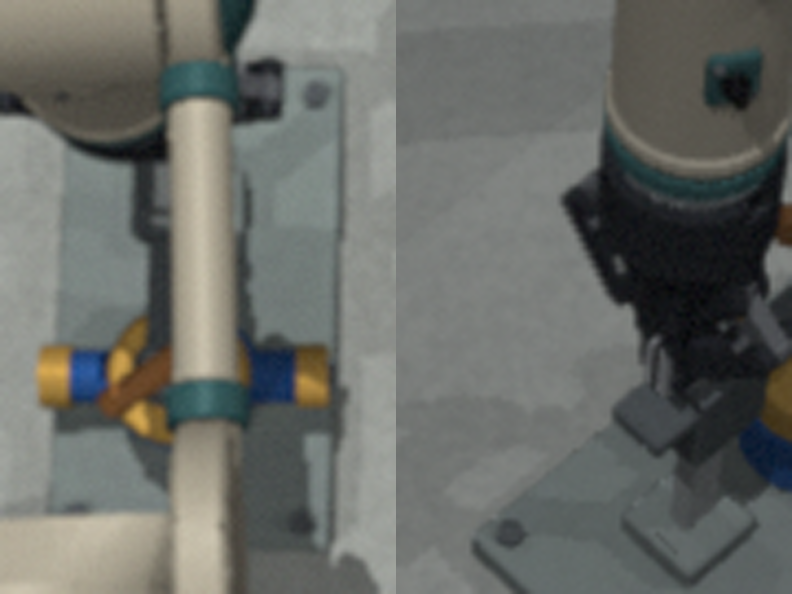

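The scene crop shows the closed fingertips just above the tab, at crop (655,385), clear of the collar. The next moves go down gently while I watch the force.

{"op": "move_arm", "data": {
  "steps": [0, 0, 0, 0.002, -0.002, -0.003, -1, 0, 0, 0, 0.002, -0.002, -0.006, -1, 0, 0, 0, 0.002, -0.002, -0.009, -1, 0, 0, 0, 0.002, -0.002, -0.012, -1, 0, 0, 0, 0.002, -0.002, -0.015, -1, 0, 0, 0, 0.002, -0.002, -0.018, -1, 0, 0, 0, 0.002, -0.002, -0.02, -1, 0, 0, 0, 0.002, -0.002, -0.022, -1, 0, 0, 0, 0.002, -0.002, -0.024, -1, 0, 0, 0, 0.002, -0.002, -0.026, -1]
}}

```text
clock: 3.4
position: [0.5818, 0.1013, 0.1965]
ee_rot: [0.0, 0.008, 1.0, 0.0]
contact_force: [-0.5, -0.1, 0.4]
width: -0.0001
gripper_force: 0.0
```

{"op": "move_arm", "data": {
  "steps": [0, 0, 0, 0, 0, -0.002, -1, 0, 0, 0, 0, 0, -0.004, -1, 0, 0, 0, 0, 0, -0.006, -1, 0, 0, 0, 0, 0, -0.008, -1, 0, 0, 0, 0, 0, -0.01, -1, 0, 0, 0, 0, 0, -0.012, -1, 0, 0, 0, 0, 0, -0.014, -1, 0, 0, 0, 0, 0, -0.016, -1, 0, 0, 0, 0, 0, -0.018, -1, 0, 0, 0, 0, 0, -0.02, -1]
}}

```text
clock: 4.4
position: [0.5819, 0.1013, 0.1765]
ee_rot: [0.0, 0.008, 1.0, 0.0]
contact_force: [0.5, -0.8, 3.4]
width: 0.0001
gripper_force: 1.2
```

{"op": "move_arm", "data": {
  "steps": [0, 0, 0, 0, 0, -0.001, -1, 0, 0, 0, 0, 0, -0.002, -1, 0, 0, 0, 0, 0, -0.003, -1, 0, 0, 0, 0, 0, -0.004, -1, 0, 0, 0, 0, 0, -0.005, -1, 0, 0, 0, 0, 0, -0.006, -1, 0, 0, 0, 0, 0, -0.007, -1, 0, 0, 0, 0, 0, -0.008, -1, 0, 0, 0, 0, 0, -0.008, -1, 0, 0, 0, 0, 0, -0.008, -1]
}}

```text
clock: 5.4
position: [0.582, 0.1013, 0.1686]
ee_rot: [0.0, 0.008, 1.0, 0.0]
contact_force: [1.0, 0.1, 1.2]
width: -0.0002
gripper_force: 0.9
```

{"op": "move_arm", "data": {
  "steps": [0, 0, 0, 0, 0, -0.0005, -1, 0, 0, 0, 0, 0, -0.001, -1, 0, 0, 0, 0, 0, -0.0015, -1, 0, 0, 0, 0, 0, -0.002, -1, 0, 0, 0, 0, 0, -0.0025, -1, 0, 0, 0, 0, 0, -0.003, -1, 0, 0, 0, 0, 0, -0.003, -1, 0, 0, 0, 0, 0, -0.003, -1, 0, 0, 0, 0, 0, -0.003, -1, 0, 0, 0, 0, 0, -0.003, -1]
}}

```text
clock: 6.4
position: [0.5824, 0.1013, 0.1662]
ee_rot: [0.001, 0.008, 1.0, 0.0]
contact_force: [1.5, -0.6, 5.9]
width: 0.0001
gripper_force: 2.5
```

Force is rising to 5.9 N, so the foot is near contact. I'll continue in small steps.

{"op": "move_arm", "data": {
  "steps": [0, 0, 0, 0, 0, -0.0005, -1, 0, 0, 0, 0, 0, -0.001, -1, 0, 0, 0, 0, 0, -0.0015, -1, 0, 0, 0, 0, 0, -0.002, -1, 0, 0, 0, 0, 0, -0.002, -1, 0, 0, 0, 0, 0, -0.002, -1, 0, 0, 0, 0, 0, -0.002, -1, 0, 0, 0, 0, 0, -0.002, -1, 0, 0, 0, 0, 0, -0.002, -1, 0, 0, 0, 0, 0, -0.002, -1]
}}

```text
clock: 7.4
position: [0.5827, 0.1013, 0.1643]
ee_rot: [0.001, 0.008, 1.0, 0.0]
contact_force: [1.3, -0.4, 5.1]
width: 0.0
gripper_force: 2.6
```

{"op": "move_arm", "data": {
  "steps": [0, 0, 0, 0, 0, -0.0005, -1, 0, 0, 0, 0, 0, -0.001, -1, 0, 0, 0, 0, 0, -0.0015, -1, 0, 0, 0, 0, 0, -0.0015, -1, 0, 0, 0, 0, 0, -0.0015, -1, 0, 0, 0, 0, 0, -0.0015, -1, 0, 0, 0, 0, 0, -0.0015, -1, 0, 0, 0, 0, 0, -0.0015, -1, 0, 0, 0, 0, 0, -0.0015, -1, 0, 0, 0, 0, 0, -0.0015, -1]
}}

```text
clock: 8.4
position: [0.5829, 0.1013, 0.1629]
ee_rot: [0.002, 0.008, 1.0, 0.0]
contact_force: [1.7, -0.9, 5.8]
width: 0.0001
gripper_force: 2.7
```

{"op": "move_arm", "data": {
  "steps": [0, 0, 0, 0, 0, -0.0005, -1, 0, 0, 0, 0, 0, -0.001, -1, 0, 0, 0, 0, 0, -0.0015, -1, 0, 0, 0, 0, 0, -0.0015, -1, 0, 0, 0, 0, 0, -0.0015, -1, 0, 0, 0, 0, 0, -0.0015, -1, 0, 0, 0, 0, 0, -0.0015, -1, 0, 0, 0, 0, 0, -0.0015, -1, 0, 0, 0, 0, 0, -0.0015, -1, 0, 0, 0, 0, 0, -0.0015, -1]
}}

```text
clock: 9.4
position: [0.5831, 0.1013, 0.1623]
ee_rot: [0.002, 0.008, 1.0, 0.0]
contact_force: [1.0, -0.5, 9.0]
width: 0.0003
gripper_force: 4.6
```

Lag is growing and the force is 9 N, so the pins are starting to bite.

{"op": "move_arm", "data": {
  "steps": [0, 0, 0, 0, 0, -0.0005, -1, 0, 0, 0, 0, 0, -0.001, -1, 0, 0, 0, 0, 0, -0.0015, -1, 0, 0, 0, 0, 0, -0.0015, -1, 0, 0, 0, 0, 0, -0.0015, -1, 0, 0, 0, 0, 0, -0.0015, -1, 0, 0, 0, 0, 0, -0.0015, -1, 0, 0, 0, 0, 0, -0.0015, -1, 0, 0, 0, 0, 0, -0.0015, -1, 0, 0, 0, 0, 0, -0.0015, -1]
}}

```text
clock: 10.4
position: [0.5832, 0.1013, 0.1618]
ee_rot: [0.002, 0.008, 1.0, 0.0]
contact_force: [0.2, 0.7, 14.1]
width: -0.0001
gripper_force: 7.0
```

{"op": "move_arm", "data": {
  "steps": [0, 0, 0, 0, 0, -0.0005, -1, 0, 0, 0, 0, 0, -0.001, -1, 0, 0, 0, 0, 0, -0.001, -1, 0, 0, 0, 0, 0, -0.001, -1, 0, 0, 0, 0, 0, -0.001, -1, 0, 0, 0, 0, 0, -0.001, -1, 0, 0, 0, 0, 0, -0.001, -1, 0, 0, 0, 0, 0, -0.001, -1, 0, 0, 0, 0, 0, -0.001, -1, 0, 0, 0, 0, 0, -0.001, -1]
}}

```text
clock: 11.4
position: [0.5832, 0.1013, 0.1616]
ee_rot: [0.003, 0.008, 1.0, 0.0]
contact_force: [-1.4, -0.2, 17.4]
width: 0.0002
gripper_force: 8.7
```

{"op": "move_arm", "data": {
  "steps": [0, 0, 0, 0, 0, 0.03, -1, 0, 0, 0, 0, 0, 0.08, -1, 0, 0, 0, 0, 0, 0.12, -1, 0, 0, -0.1444, -0.05, 0.05, 0.12, -1, 0, 0, -0.1444, -0.12, 0.2, 0.12, -1, 0, 0, -0.1444, -0.12, 0.2, 0.12, -1, 0, 0, -0.1444, -0.12, 0.2, 0.12, -1, 0, 0, -0.1444, -0.12, 0.2, 0.12, 0, 0, 0, -0.1444, -0.12, 0.2, 0.12, 0, 0, 0, -0.1444, -0.12, 0.2, 0.12, 0]
}}

```text
clock: 12.4
position: [0.4596, 0.3025, 0.2771]
ee_rot: [-0.001, 0.446, 0.895, -0.001]
contact_force: [-0.3, -0.7, 0.4]
width: 0.0422
gripper_force: 0.0
```

```bash
cat > m.py <<'E'
from h import *
T=manip.get_image("top");S=manip.get_image("scene")
def crop(im,x0,y0,w,h,f): return cv2.resize(im["pixels"][y0:y0+h,x0:x0+w],None,fx=f,fy=f,interpolation=cv2.INTER_CUBIC)
import sys
cv2.imwrite("pics/%s.png"%sys.argv[1],np.hstack([crop(T,232,205,90,135,4.4),crop(S,345,225,90,135,4.4)]))
c={}
for n,i,box in(("T",T,(245,268,298,310)),("S",S,(375,222,425,262))):
    h=cv2.cvtColor(i["pixels"],cv2.COLOR_BGR2HSV);x0,y0,x1,y1=box
    m=np.zeros(h.shape[:2],np.uint8);m[y0:y1,x0:x1]=cv2.inRange(h,(5,110,60),(14,255,255))[y0:y1,x0:x1]
    k=max(cv2.findContours(m,0,1)[0],key=cv2.contourArea);r=cv2.minAreaRect(k);print(n,r,cv2.contourArea(k));c[n]=r[0]
    b=cv2.boxPoints(r);q=[plane(i,p,.187)[:2] for p in b]
    d=max((q[1]-q[0],q[2]-q[1]),key=np.linalg.norm);print("angle",np.degrees(np.arctan2(d[1],d[0])),np.linalg.norm(d))
print("handle",two(T,c["T"],S,c["S"]),plane(T,c["T"],.182))
s=manip.get_state();print(s["clock"],s["position"],s["ee_rot"],s["contact_force"],s["moment"],s["qpos"],s["width"])
E
python3 m.py e
```

```text
T ((268.6348876953125, 288.1971130371094), (6.863080978393555, 29.146377563476562), 55.61965560913086) 151.0
angle -55.1728481086859 0.059119947820777126
S ((398.7615966796875, 240.58924865722656), (28.283578872680664, 8.455406188964844), 8.530765533447266) 147.5
angle 125.7687953875223 0.05896092032002655
handle (array([0.46441399, 0.10353659, 0.17604079]), np.float64(0.0018466991382791354)) [0.46370358 0.1036573  0.182     ]
12.5 [0.46055209 0.30144846 0.2771301 ] [-7.92092329e-04  4.44640416e-01  8.95708111e-01 -1.11948720e-03] [ 0.08626869 -0.93299832 -0.80273528] [-0.06409476  0.00217621 -0.02669062] [ 4.53211380e-01  2.25286307e-01  1.50364251e+00 -1.13894873e-04
  1.41540427e+00 -1.96020693e-01] 0.04261021886462374
```

View pics/e.png

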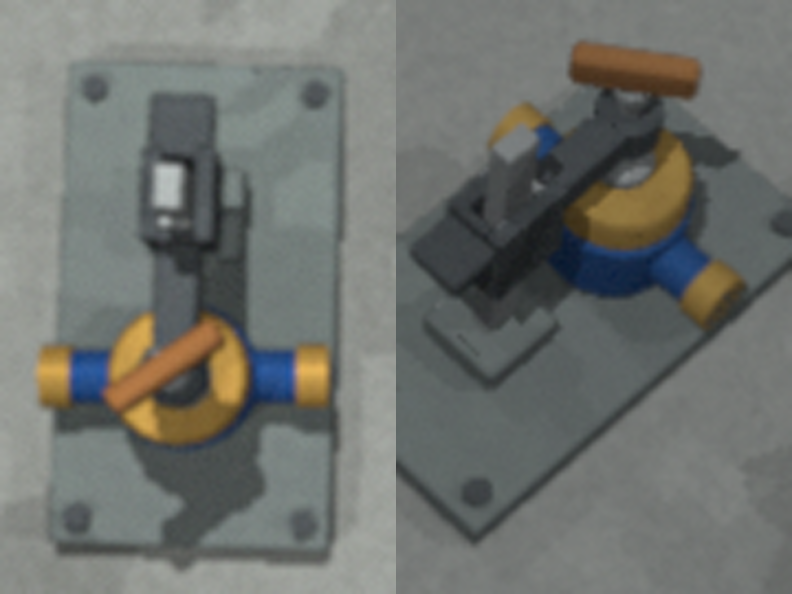

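The jaw is tipped and bound, with the bar standing well proud of the collar. The handle centre is at about (0.464, 0.103, 0.177) with its bar at -55°. Next I'll go over the handle, tilting the tool slightly to match the jaw.

{"op": "move_arm", "data": {
  "steps": [0, 0.01, -0.006, 0.0035, -0.05, 0, 0, 0, 0.01, -0.006, 0.0035, -0.1, 0, 0, 0, 0.01, -0.006, 0.0035, -0.15, 0, 0, 0, 0.01, -0.006, 0.0035, -0.199, 0, 0, 0, 0.01, -0.006, 0.0035, -0.199, -0.02, 0, 0, 0.01, -0.006, 0.0035, -0.199, -0.04, 0, 0, 0.01, -0.006, 0.0035, -0.199, -0.06, 0, 0, 0.01, -0.006, 0.0035, -0.199, -0.06, 0, 0, 0.01, -0.006, 0.0035, -0.199, -0.06, 0, 0, 0.01, -0.006, 0.0035, -0.199, -0.06, 0]
}}

```text
clock: 13.5
position: [0.4659, 0.1023, 0.219]
ee_rot: [-0.027, 0.462, 0.886, -0.014]
contact_force: [-0.9, 0.4, -0.1]
width: 0.0424
gripper_force: 0.0
```

```bash
python3 - <<'E'
from h import *
s=manip.get_state();print(s["clock"],s["position"],s["ee_rot"],s["contact_force"],s["moment"],s["qpos"])
from scipy.spatial.transform import Rotation as R
q=s["ee_rot"];M=R.from_quat([*q[1:],q[0]]).as_matrix();print(M.round(3),np.degrees(np.arctan2(M[1,1],M[0,1])))
E
```

```text
13.5 [0.46589338 0.10232305 0.21900427] [-0.02744253  0.46173901  0.88648757 -0.01355702] [-0.86619769  0.38144986 -0.05052605] [0.03372432 0.00313668 0.01747522] [ 0.06624076  0.17956422  1.713136    0.00554026  1.30988885 -0.54575052]
[[-0.572  0.818 -0.061]
 [ 0.819  0.573  0.001]
 [ 0.036 -0.049 -0.998]] 35.02450380030281
```

{"op": "move_arm", "data": {
  "steps": [0, 0, 0, -0.0015, 0.001, -0.01, 0, 0, 0, 0, -0.0015, 0.001, -0.02, 0, 0, 0, 0, -0.0015, 0.001, -0.03, 0, 0, 0, 0, -0.0015, 0.001, -0.041, 0, 0, 0, 0, -0.0015, 0.001, -0.041, 0, 0, 0, 0, -0.0015, 0.001, -0.041, -1, 0, 0, 0, -0.0015, 0.001, -0.041, -1, 0, 0, 0, -0.0015, 0.001, -0.041, -1, 0, 0, 0, -0.0015, 0.001, -0.041, -1, 0, 0, 0, -0.0015, 0.001, -0.041, -1],
  "squeeze": 60
}}

```text
clock: 14.5
position: [0.4642, 0.1034, 0.1775]
ee_rot: [-0.028, 0.462, 0.886, -0.014]
contact_force: [1.0, 1.1, 0.4]
width: 0.0152
gripper_force: 58.7
```

```bash
cat > s.py <<'E'
from rig import manip
s=manip.get_state()
for k in("clock","position","contact_force","moment","width"):print(k,s[k])
print(s["qpos"][5])
E
python3 s.py
```

```text
clock 14.5
position [0.46421981 0.10339027 0.17746822]
contact_force [1.01906447 1.13285823 0.43778734]
moment [ 0.09683931 -0.15603049 -0.01612629]
width 0.015241436509471072
-0.5437600676241104
```

{"op": "move_arm", "data": {
  "steps": [-0.001, 0, -0.0167, 0, 0, 0, -1, -0.002, 0, -0.0333, 0, 0, 0, -1, -0.003, 0, -0.05, 0, 0, 0, -1, -0.004, 0, -0.0667, 0, 0, 0, -1, -0.005, 0, -0.0833, 0, 0, 0, -1, -0.006, 0, -0.1, 0, 0, 0, -1, -0.007, 0, -0.1167, 0, 0, 0, -1, -0.008, 0, -0.1333, 0, 0, 0, -1, -0.008, 0, -0.1333, 0, 0, 0, -1, -0.008, 0, -0.1333, 0, 0, 0, -1]
}}

```text
clock: 15.5
position: [0.465, 0.1036, 0.1772]
ee_rot: [-0.019, 0.782, 0.622, -0.022]
contact_force: [4.0, 1.0, -2.9]
width: 0.0152
gripper_force: 58.6
```

```bash
python3 s.py
```

```text
clock 15.5
position [0.46501611 0.10360564 0.17724855]
contact_force [ 3.96525297  0.96598954 -2.87271007]
moment [ 0.32510118 -0.72939234  0.15668201]
width 0.015246780118281181
0.29141007659257206
```

{"op": "move_arm", "data": {
  "steps": [-0.001, 0, -0.0167, 0, 0, 0, -1, -0.002, 0, -0.0333, 0, 0, 0, -1, -0.003, 0, -0.05, 0.0005, 0, 0, -1, -0.004, 0, -0.0667, 0.0005, 0, 0, -1, -0.005, 0, -0.0833, 0.0005, 0, 0, -1, -0.006, 0, -0.1, 0.0005, 0, 0, -1, -0.007, 0, -0.1167, 0.0005, 0, 0, -1, -0.007, 0, -0.1167, 0.0005, 0, 0, -1, -0.007, 0, -0.1167, 0.0005, 0, 0, -1, -0.007, 0, -0.1167, 0.0005, 0, 0, -1]
}}

```text
clock: 16.5
position: [0.4656, 0.1034, 0.1769]
ee_rot: [-0.01, 0.954, 0.3, -0.026]
contact_force: [5.2, 2.1, -5.0]
width: 0.0156
gripper_force: 58.7
```

```bash
python3 s.py
```

```text
clock 16.5
position [0.46555077 0.10338216 0.17685038]
contact_force [ 5.19838538  2.06883816 -4.96726558]
moment [ 0.32493157 -0.92381603  0.16346865]
width 0.015596640499769129
1.0263024826801896
```

{"op": "move_arm", "data": {
  "steps": [-0.001, 0, -0.0167, 0, 0, 0, -1, -0.002, 0, -0.0333, 0, 0, 0, -1, -0.003, 0, -0.05, 0.001, 0, -0.0005, -1, -0.004, 0, -0.0667, 0.001, 0, -0.0005, -1, -0.005, 0, -0.0833, 0.001, 0, -0.0005, -1, -0.006, 0, -0.1, 0.001, 0, -0.0005, -1, -0.007, 0, -0.1167, 0.001, 0, -0.0005, -1, -0.007, 0, -0.1167, 0.001, 0, -0.0005, -1, -0.007, 0, -0.1167, 0.001, 0, -0.0005, -1, -0.007, 0, -0.1167, 0.001, 0, -0.0005, -1]
}}

```text
clock: 17.5
position: [0.4657, 0.103, 0.1764]
ee_rot: [0.001, 0.998, -0.063, -0.028]
contact_force: [4.5, -0.9, -6.9]
width: 0.0151
gripper_force: 58.7
```

```bash
python3 s.py
```

```text
clock 17.5
position [0.46573317 0.10297177 0.17635459]
contact_force [ 4.48966632 -0.85009225 -6.90778276]
moment [-0.01056866 -1.02906406  0.31266622]
width 0.015115922823911786
1.7624905040175476
```

```bash
cat > a.py <<'E'
from h import *
from scipy.spatial.transform import Rotation as R
L=[]
for _ in range(12):
    manip.get_image("top");s=manip.get_state();q=s["ee_rot"];z=-R.from_quat([*q[1:],q[0]]).as_matrix()[:,2]
    L.append([*s["contact_force"],*s["moment"],s["moment"]@z])
L=np.array(L);print(z,L.mean(0).round(3),L.std(0).round(3));print(L[:,6].round(3),s["clock"])
E
python3 a.py
```

```text
[ 5.61925314e-02 -6.31723341e-04  9.98419752e-01] [ 5.191 -0.618 -6.992 -0.019 -1.043  0.327  0.326] [0.354 0.572 0.563 0.029 0.028 0.03  0.03 ]
[0.332 0.298 0.322 0.316 0.317 0.317 0.334 0.389 0.37  0.267 0.315 0.334] 18.1
```

{"op": "move_arm", "data": {
  "steps": [0.0005, 0, 0.008, 0, 0, 0, -1, 0.001, 0, 0.016, 0, 0, 0, -1, 0.0015, 0, 0.025, 0, 0, 0, -1, 0.002, 0, 0.0333, 0, 0, 0, -1, 0.002, 0, 0.0333, 0, 0, 0, -1, 0.002, 0, 0.0333, 0, 0, 0, -1, 0.002, 0, 0.0333, 0, 0, 0, -1, 0.002, 0, 0.0333, 0, 0, 0, -1, 0.002, 0, 0.0333, 0, 0, 0, -1, 0.002, 0, 0.0333, 0, 0, 0, -1]
}}

```text
clock: 19.1
position: [0.4657, 0.103, 0.1765]
ee_rot: [-0.002, 0.999, 0.041, -0.028]
contact_force: [6.0, -1.1, -6.1]
width: 0.0154
gripper_force: 58.8
```

```bash
python3 a.py; python3 s.py
```

```text
[ 0.05658289 -0.0014709   0.99839682] [ 4.944 -0.498 -6.69  -0.047 -0.962  0.016  0.014] [0.222 0.438 0.442 0.03  0.021 0.025 0.024]
[ 0.011 -0.022  0.034  0.017  0.042  0.046  0.033 -0.036  0.032 -0.001
  0.006  0.009] 19.7
clock 19.7
position [0.46571764 0.10303365 0.17646634]
contact_force [ 4.79794981 -0.46562069 -6.53439115]
moment [-0.0154996  -0.98368976  0.00877055]
width 0.015234524423309205
1.5536084495223377
```

{"op": "move_arm", "data": {
  "steps": [0.0003, 0, 0.004, 0, 0, 0, -1, 0.0005, 0, 0.008, 0, 0, 0, -1, 0.0008, 0, 0.012, 0, 0, 0, -1, 0.001, 0, 0.0167, 0, 0, 0, -1, 0.001, 0, 0.0167, 0, 0, 0, -1, 0.001, 0, 0.0167, 0, 0, 0, -1, 0.001, 0, 0.0167, 0, 0, 0, -1, 0.001, 0, 0.0167, 0, 0, 0, -1, 0.001, 0, 0.0167, 0, 0, 0, -1, 0.001, 0, 0.0167, 0, 0, 0, -1]
}}

```text
clock: 20.7
position: [0.4657, 0.1031, 0.1766]
ee_rot: [-0.004, 0.995, 0.094, -0.028]
contact_force: [4.6, -1.0, -6.4]
width: 0.0152
gripper_force: 58.9
```

```bash
python3 a.py; python3 s.py
```

```text
[ 0.05674155 -0.00184013  0.9983872 ] [ 5.1   -0.771 -6.35  -0.044 -0.953 -0.019 -0.02 ] [0.567 0.405 0.433 0.026 0.026 0.033 0.033]
[-0.078  0.002 -0.07  -0.011 -0.019 -0.039 -0.001 -0.062 -0.004  0.009
  0.006  0.028] 21.3
clock 21.3
position [0.46574094 0.10308567 0.17654079]
contact_force [ 5.23462596 -1.39728781 -7.3137354 ]
moment [-0.05413952 -0.95958961  0.02949872]
width 0.015229232145331818
1.448151285091184
```

Balancing the forward and backward moments gives about 60 N at the foot and 0.165 N m of screw friction, so the screw will stay. I'll release now.

{"op": "move_arm", "data": {
  "steps": [0, 0, 0, 0, 0, 0, 0, 0, 0, 0, 0, 0, 0, 0, 0, 0, 0, 0, 0, 0, 0, 0, 0, 0, 0, 0, 0, 0, 0, 0, 0, 0, 0, 0.02, 0, 0, 0, 0, 0.001, 0, 0.04, 0, 0, 0, 0, 0.003, 0, 0.07, 0, 0, 0, 0, 0.005, 0, 0.11, 0, 0, 0, 0, 0.005, 0.05, 0.12, 0, 0, 0, 0, 0.005, 0.1, 0.12, 0]
}}

```text
clock: 22.3
position: [0.4716, 0.2026, 0.2996]
ee_rot: [-0.004, 0.995, 0.092, -0.026]
contact_force: [1.3, -0.1, -0.6]
width: 0.0428
gripper_force: 0.0
```

{"op": "move_arm", "data": {
  "steps": [0, 0, 0, 0, 0.05, 0, 0, 0, 0, 0, 0, 0.1, 0, 0, 0, 0, 0, 0, 0.12, 0, 0, 0, 0, 0, 0, 0.12, 0, 0, 0, 0, 0, 0, 0.12, 0, 0, 0, 0, 0, 0, 0.12, 0, 0, 0, 0, 0, 0, 0.12, 0, 0, 0, 0, 0, 0, 0.12, 0, 0, 0, 0, 0, 0, 0.12, 0, 0, 0, 0, 0, 0, 0.12, 0, 0]
}}

```text
clock: 23.3
position: [0.4704, 0.3219, 0.2967]
ee_rot: [-0.004, 0.995, 0.093, -0.029]
contact_force: [0.3, 0.2, -0.2]
width: 0.0426
gripper_force: 0.0
```

```bash
python3 m.py f
```

```text
T ((269.1075439453125, 287.0735778808594), (28.810441970825195, 6.695816993713379), 79.3803482055664) 140.5
angle -168.5213656296903 0.05867511481705507
S ((397.94561767578125, 241.30633544921875), (7.261868953704834, 27.759910583496094), 34.508522033691406) 143.0
angle -166.36881849387618 0.06841638101917592
handle (array([0.46657228, 0.10293253, 0.17495549]), np.float64(0.0012720599439739386)) [0.46600282 0.10272477 0.182     ]
23.4 [0.47034807 0.32211886 0.29665923] [-0.00375714  0.99522209  0.09329081 -0.0285606 ] [ 0.37698527 -0.29135179 -0.02518683] [-0.00899222 -0.01005949 -0.01469838] [0.46150787 0.27112594 1.39428955 0.02758142 1.52680613 1.84346233] 0.04296216252292623
```

View pics/f.png

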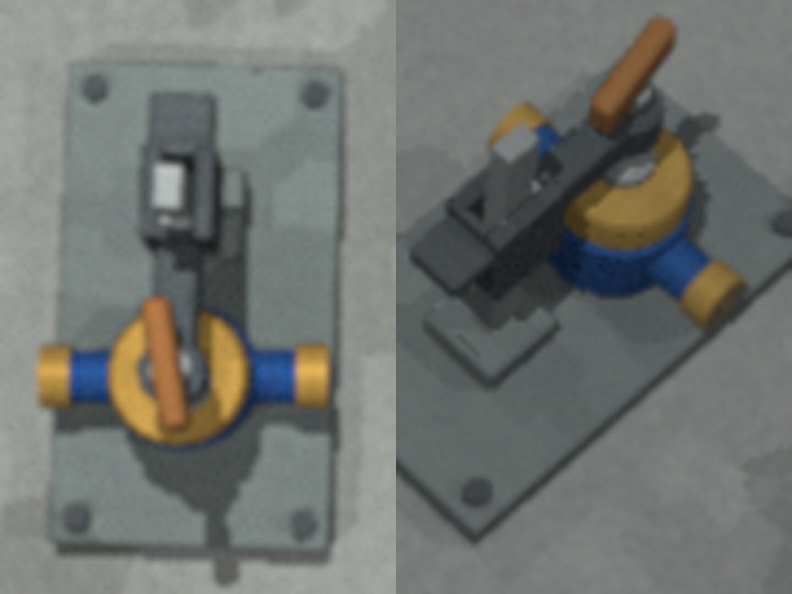

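The handle stayed at 11°, where it was released. The jaw is still tipped, the meter stubs are unmoved, and the gripper is clear.

```bash
python3 -c "from rig import manip;print(manip.sign_off())"
```

```text
the job is handed in; nothing more can be done
None
```

The meter is clamped at an estimated 60 N, worked out from the handle moments: the jaw was pushed down until it bound, then the screw tightened (to about 67 N, then eased back slightly), the handle let go, and the job handed in.

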